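# Run a jar round the slide into the labelling nest

### The arm

A 6-joint arm with a two-finger parallel gripper is mounted at the origin on the work surface. World frame = base frame: x ahead of the robot, y to its left, z up, the work surface at z = 0. Lengths are in mm, angles in degrees, forces in N, time in s.
With the tool pointing down it reaches from about 350 to 850 mm from the base axis. Payload 8.1 kg.
Tool frame: the origin (TCP) lies at the very end of the fingers, on their centre line; the grasp point (between the pads) lies 19 mm behind it (r.grip_depth is the distance from the TCP to the grasp point, in mm); y points along the fingers, z is the direction in which the jaws open and shut, and the axes are right-handed (so a half turn about y gives the same grasp; the last joint's range is limited). The gripper opens to 85 mm and grips with 20 to 120 N. Pads are 22 mm wide; open, the fingers measure 114 mm over their backs; the gripper's body (76 mm by 85 mm) begins 54 mm behind the grasp point. The pads swing forward as they close: fully open they stand 13 mm farther back than shut.
Start: joints at [-77.028, 7.471, 85.268, -0, 87.261, -4.893], TCP at [184.084, -571.068, 231.292] pointing down, gripper open.
Joint ranges: [-169.43, 169.43], [-51.17, 129.36], [1.28, 143.12], [-76.62, 256.62], [0, 156.53], [-152.29, 152.29]. Speed limits (degrees/s): [136.94, 136.94, 159.86, 180, 180, 180].

### API

Orientations are given as [roll, pitch, yaw] about the fixed x, y, z axes, in that order (R = Rz(yaw) Ry(pitch) Rx(roll)).
In Python, from bench import readout, eyes, r gives the robot as it stands. The module is installed in compiled form; this text tells all that it offers.
- The arm moves only by the tool move_arm, never from a script. Its argument "motion" is text: rows parted by semicolons, each of 6 numbers parted by spaces: the shift along the world's x, y, z in cm, then the turn, a rotation vector about the world's x, y, z in degrees. A call has 1 to 10 rows; each row is the pose to reach, as a shift and turn from the pose commanded when the call began; what a row does not reach only later rows make up. A row lasts 1/12 s, in which the tool goes at most 41.7 mm and 7.16 degrees, less where a joint would pass 70% of its speed; a pose out of reach is approached as far as the arm can. A call with a gripper value outside its range is refused whole. "fingers" is the finger opening in cm, from 0 to 8.54, set as the call begins (left out, the last holds). The fingers move at their own pace and stop on an object; "squeeze" is the grip in N (left out, the last holds). Time passes only in rows, so rows that repeat a pose let the fingers close. It gives the time, the measured TCP pose, the force and the opening at its end, in the units of the state.
- readout.sense(): the state, without advancing time (a new reading comes with each control period).
- eyes.snapshot(name): name is "scene" or "side" or "wrist"; returns a dict with "image" (420x560x3 uint8, blue, green, red), "fx", "fy", "cx", "cy" (pixels), "dist_coeffs" ([k1, k2, p1, p2, k3] as OpenCV has them; the pictures are not rectified), "world_to_cam" (4x4, takes a point from world to camera coordinates). Camera axes: x right, y down, z forward; pixel columns grow to the right and rows downward; lengths in mm; the calibration is good to about 2 mm. A picture is of the moment at which its call begins. There is no depth.
- r.hand_in(): hands the job in, once; it reports no verdict.
The state is a dict: "time": time; "joint_pos": joint angles; "qd": joint speeds; "joint_efforts": joint torques, N m; "tool_pos": TCP position; "tcp_rot": TCP orientation; "ft_force": force on the tool from outside, world axes, zero at the start; "wrist_torque": the same for the moment, N m; "finger_gap": finger opening in mm.
Only numpy, scipy, OpenCV 4.12 (cv2) and the standard library are available. Lean on these libraries where they do the work, as an engineer would, in place of code of your own. Each camera call takes 0.05 s, during which the arm holds its last target. There are 200 camera calls.

### The job

Stand the filled jar in the blue carrier on the jar slide, then push the carrier along between its guide rails and round the bend, gently and without jamming it, until it is fully home in the labelling nest with the red keeper snapped shut behind it. Then let go, and leave the other things on the shelf where they are.

Things in the scene. Friction and masses are not known exactly. Their poses are not given: they have to be found in the camera images.
- jar: Filled glass jar of red preserve with a brass twist cap, upright and loose on the shelf: body 60 mm across up to 68 mm high, cap 57 mm across from 75 to 90 mm (the top). 0.28 to 0.52 kg. Origin: centre of its underside, z up.
- carrier: Round blue carrier, loose in the infeed channel: base 88 mm across and 12 mm thick, on it a cup 75 mm across reaching 50 mm above the underside; pocket for the jar 66 mm across, its floor 26 mm above the underside. Origin: centre of its underside, z up. 0.22 kg. Lips on the rails hold it down. With the jar it slides at 1 to 3 N if pushed low, on the cup, along the channel.
- slide: Jar slide, fixed: white board 400 x 410 x 12 mm with aluminium guide rails 17 mm high; channel 91 mm wide (1.5 mm play each side of the carrier). Origin: bend centre on the board's underside, z up. Centreline: infeed leg at x -105 mm from y 190 (shut end) to y 0, then a bend of radius 105 mm about the origin, turning left, then the outfeed leg heading about +x. A label roll stands inside the bend.
- bend_start (a point): Point on the channel's centreline, on top of the board, where the infeed leg ends and the bend begins. Axes as the slide's; carriers arrive along -y. The carrier's contact forces on the slide, all added up (5 to 7 N of weight, 15 to 25 N when it is parked at home), must stay below 55 N or the rails are harmed: so push with less than about 20 N, and ease off if it binds.
- bend_end (a point): Point on the centreline, on top of the board, where the bend would end if it turned just 90 degrees. Its second half and the outfeed leg are one piece, swung about the bend centre and clamped by hand up to 6 degrees either way; the nest is clamped along that leg: a carrier at home has its middle 44 to 95 mm beyond the true end of the bend. Neither setting is reported: see or feel them.
- plunger (a joint): Sprung, damped stop at the end of the nest: orange disc 26 mm across on a blue bridge, facing the oncoming carrier, centre 38 mm above the board. 0 = out, metres pressed in, dead stop at 0.0135. Takes 3 N at first, 7 N at the dead stop. It pushes the carrier back out unless the keeper has shut, so press on to the dead stop, then let go: carrier home and released reads 0.005 to 0.010.
- keeper (a joint): Red sprung pawl, 28 mm long, 19 to 26 mm above the board, on the outer side of the outfeed leg (right of the travel). 0 = shut, pointing into the channel; radians as the passing carrier's cup swings it aside (to about 0.5). That takes 2 to 3 N. It snaps back to 0 behind the carrier when the plunger is in by 6 to 11 mm, and then the carrier cannot come back; let go before that, it catches half open.
- tilt_bin: Black plastic tilt-out bin, 180 x 200 x 110 mm. Bystander. Origin: centre of its underside.
- crate: Yellow slatted plastic crate, 200 x 240 x 110 mm, open. Bystander. Origin: centre of its underside.
- saucer: Grey ceramic planter saucer, 150 mm across, 22 mm high. Bystander. Origin: centre of its underside.
- spoon_rest: Wooden spoon rest, a 90 mm dish with a flat tail, 13 mm high. Bystander. Origin: under the dish's centre.

How it is judged (in metres and radians):
On the way, in this order (a step that is already met when the one before it is completed fails the run):
1. the jar stands in the carrier (horizontal distance between jar and carrier below 0.006 m and z of jar in the frame of carrier below 0.031 m), for 0.2 s.
2. the carrier has come round the bend (x of carrier in the frame of slide above -0.005 m and y of carrier in the frame of slide below -0.07 m).
At the end, for the whole second after the job is handed in: The jar stands upright in the carrier's pocket (within 6 mm of its centre, on its floor); the carrier is in the nest on the outfeed leg, at rest, holding the plunger pressed in by more than 4 mm, with the keeper shut behind it (under 0.08 rad) (all of step 1 and value of joint plunger above 0.004 m and value of joint keeper below 0.08 rad and linear speed of carrier below 0.01 m/s and angle between jar's own z axis and vertical below 0.1 rad and x of carrier in the frame of slide above 0.02 m and y of carrier in the frame of slide below -0.07 m); the robot touches nothing.
It fails at once if the carrier is pressed on the slide with more than 55 N in all (contact force between carrier and slide above 55 N).
It fails at once if the jar is knocked over (angle between jar's own z axis and vertical above 0.6 rad).
It fails at once if another thing on the shelf is shifted by more than 30 mm (distance of any of tilt_bin, crate, saucer, spoon_rest from where it was at the start of the episode above 0.03 m).
It also fails if it takes over 72 s, if anything falls off the work surface, if the arm or the gripper's body presses on something with over 40 N, if the wrist force passes 120 N, or if a joint passes its speed limit or range.

## Working session

There is one attempt and no reset: what is moved stays moved. The work goes in short steps, Python scripts to look and compute and a tool call to move; the robot and the scene stay as the last step left them, time stands still between calls to the robot, and variables do not carry over. Pictures are saved under pics/ and viewed, about 8 in all and at most 12, crops included, and the job is handed in when it is done.

Besides the shell and the picture viewer there is one more tool, called after ">>>" as name(argument=value, ...) on one line, values as JSON. move_arm: Moves the arm, as the interface text tells. Its arguments: {"type":"object","properties":{"motion":{"type":"string"},"fingers":{"type":"number"},"squeeze":{"type":"number"}},"required":["motion"]}

```bash
mkdir -p pics; cat > h.py <<'E'
import numpy as np, cv2
from bench import readout, eyes, r
def snap(n,f=None):
    s=eyes.snapshot(n)
    if f: cv2.imwrite('pics/'+f,s['image'])
    return s
def K(s): return np.array([[s['fx'],0,s['cx']],[0,s['fy'],s['cy']],[0,0,1.]]),np.array(s['dist_coeffs'],float)
def px2w(s,uv,z):
    k,d=K(s);p=cv2.undistortPoints(np.array(uv,float).reshape(-1,1,2),k,d).reshape(-1,2)
    T=np.array(s['world_to_cam']);R,t=T[:3,:3],T[:3,3];c=-R.T@t
    v=np.c_[p,np.ones(len(p))]@R
    return c+v*((np.broadcast_to(z,len(p))-c[2])/v[:,2])[:,None]
def w2px(s,P):
    k,d=K(s);T=np.array(s['world_to_cam'])
    return cv2.projectPoints(np.array(P,float).reshape(-1,1,3),cv2.Rodrigues(T[:3,:3])[0],T[:3,3],k,d)[0].reshape(-1,2)
E
python3 - <<'E'
from h import *
import pickle
S={n:snap(n) for n in("scene","side")}
pickle.dump(S,open('s0.pkl','wb'))
for n in S:
    cv2.imwrite(f'pics/{n}0.png',cv2.resize(S[n]['image'],(800,600),interpolation=cv2.INTER_CUBIC))
    T=np.array(S[n]['world_to_cam']);print(n,-T[:3,:3].T@T[:3,3],S[n]['fx'],T[2,:3])
print(readout.sense())
E
```

```text
scene [1439.79545298  340.53309619  903.06077375] 498.09059507526825 [-0.71314811 -0.25903989 -0.65139704]
side [286.65095467 844.28503502 948.76618114] 441.03743837474315 [ 0.17981853 -0.66489392 -0.72496991]
{'time': 0.1, 'joint_pos': array([-7.70303997e+01,  7.51110272e+00,  8.53222689e+01,  2.97184715e-04,
        8.72611737e+01, -4.89241969e+00]), 'qd': array([-0.04465737, -0.05024014, -0.22320475, -0.08208093,  0.04311166,
       -0.06768812]), 'joint_efforts': array([ 3.39797143e-04, -5.70953715e+01, -5.01943016e+01, -2.82698020e-04,
        8.17243854e-03,  1.12189247e-05]), 'tool_pos': array([ 183.95568269, -570.59502969,  230.35335935]), 'tcp_rot': array([-9.00941756e+01,  8.35904533e-03, -1.62138001e+02]), 'ft_force': array([ 0.31907872, -0.60722028,  0.13982721]), 'wrist_torque': array([ 0.01506192,  0.05542632, -0.00155509]), 'finger_gap': 85.40851884410908}
```

View pics/scene0.png

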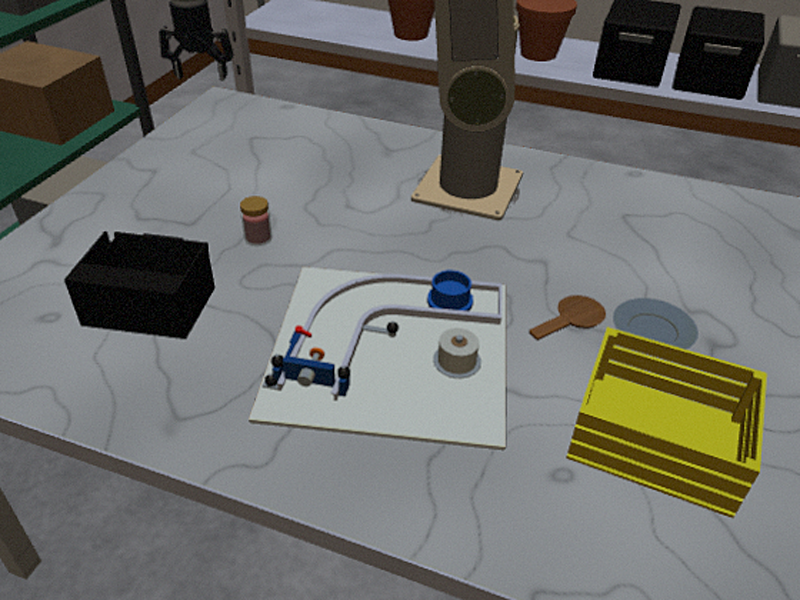

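View pics/side0.png

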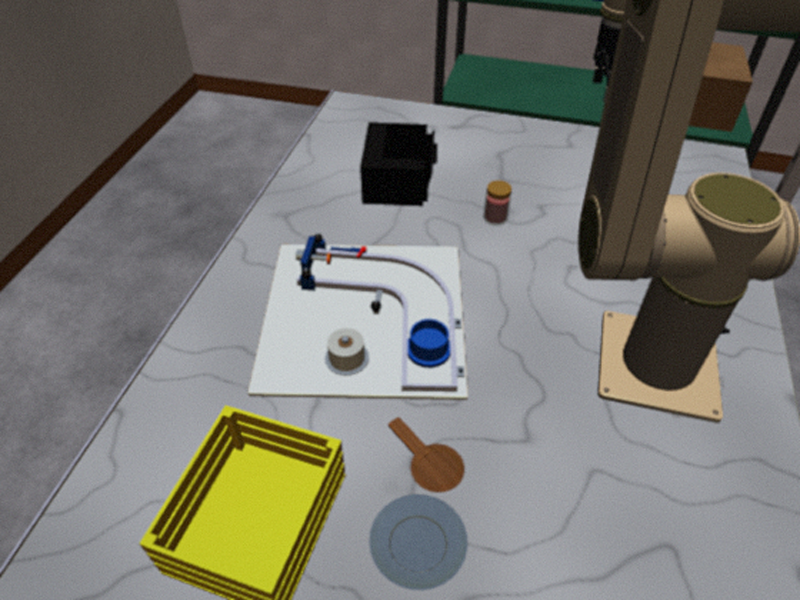

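Scene: jar cap about (255,203), carrier cup top (451,276), board corners (302,267), (505,284), (506,446), (250,421). Side: cap (498,188), cup (429,328), board corners (282,245), (459,246), (467,396), (251,394).

```bash
python3 - <<'E'
from h import *
import pickle
S=pickle.load(open('s0.pkl','rb'));f=.7
def p(n,l,z): 
    print(n,px2w(S[n],np.array(l)*f,z).round(1)[:,:2].tolist())
p('scene',[(302,267),(505,284),(506,446),(250,421)],12)
p('side',[(459,246),(467,396),(251,394),(282,245)],12)
p('scene',[(255,203)],90);p('side',[(498,188)],90)
p('scene',[(451,276)],62);p('side',[(429,328)],62)
p('scene',[(500,286),(501,320)],29)  # infeed shut end outer corners
p('side',[(404,388),(456,388)],29)
p('scene',[(303,330),(317,353)],[38,50]);p('side',[(363,250),(330,258)],[35,50])
c=[cv2.resize(S['scene']['image'][180:300,160:380],(792,432),interpolation=cv2.INTER_CUBIC)]
cv2.imwrite('pics/c1.png',c[0])
E
```

```text
scene [[437.7, -220.6], [335.5, 174.7], [723.4, 272.9], [826.1, -119.4]]
side [[431.8, -224.9], [337.8, 173.1], [715.8, 271.1], [817.7, -124.3]]
scene [[369.5, -356.0]]
side [[372.8, -356.4]]
scene [[412.6, 83.3]]
side [[432.9, 75.3]]
scene [[366.1, 170.4], [461.1, 196.5]]
side [[449.0, 197.5], [359.2, 173.3]]
scene [[628.8, -122.0], [682.3, -68.5]]
side [[627.6, -131.0], [681.9, -72.5]]
```

View pics/c1.png

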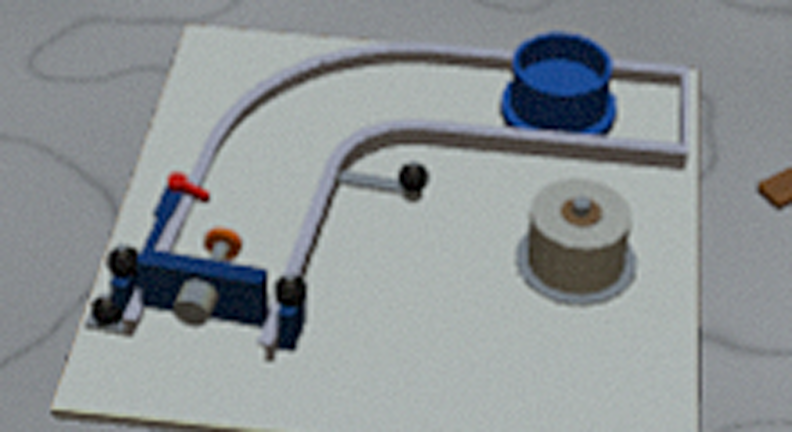

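Crop: cup rim centre about (562,62) in the crop, red keeper (190,187), orange plunger (222,243). I'm going above the jar for a close look.

>>> move_arm(motion="2.7 3.1 0 0 0 5;5.4 6.2 0 0 0 10;8.1 9.3 0 0 0 15;10.8 12.4 0 0 0 20;13.5 15.5 0 0 0 25;16.2 18.6 0 0 0 30;18.7 21.5 0 0 0 35;18.7 21.5 0 0 0 35;18.7 21.5 0 0 0 35", fingers=8.54)

```text
time: 0.85
tool_pos: [372.2, -354.3, 231.0]
tcp_rot: [-90.0, 0.0, -126.9]
ft_force: [-0.0, -1.5, 0.1]
finger_gap: 85.7
```

```bash
python3 - <<'E'
from h import *
import pickle
s=snap('wrist');pickle.dump(s,open('w1.pkl','wb'))
cv2.imwrite('pics/w1.png',cv2.resize(s['image'],(800,600),interpolation=cv2.INTER_CUBIC))
T=np.array(s['world_to_cam']);print(-T[:3,:3].T@T[:3,3],s['fx'],T[2,:3])
st=readout.sense();print(st['tool_pos'],st['tcp_rot'],st['joint_pos'])
print(w2px(s,[[371,-356,90],[371,-356,0]])/.7)
E
```

```text
[ 421.2502323  -286.95466131  374.21483213] 290.1937921056529 [-0.19577483 -0.25939459 -0.94572018]
[ 371.35132478 -355.47771385  231.01039805] [-9.00290154e+01 -1.66192893e-02 -1.27058597e+02] [-4.94488716e+01 -5.89421901e+00  9.87857802e+01 -2.24861700e-02
  8.71332127e+01 -1.23891412e+01]
[[401.1103652  275.68000281]
 [400.72444637 247.55810866]]
```

View pics/w1.png

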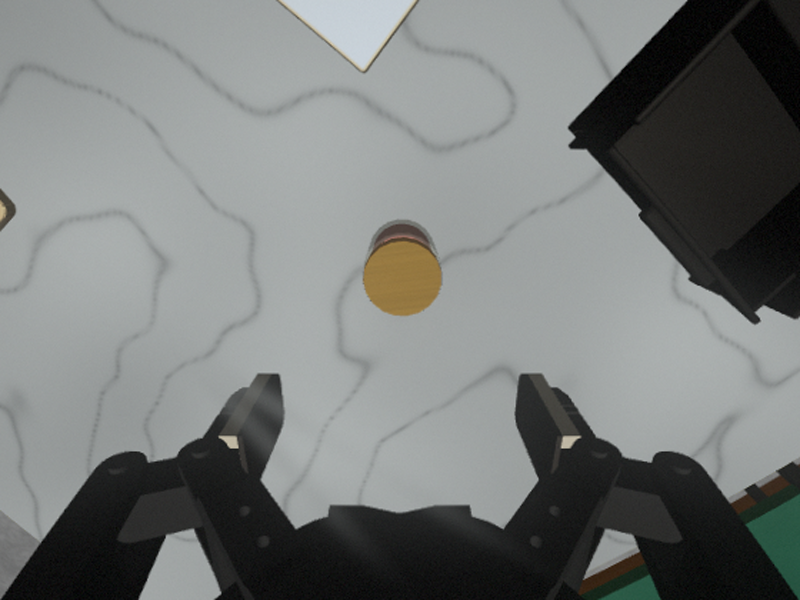

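Cap centre seen at (402,277), predicted (401,276), so the jar is within 1 mm of the estimate. Descending to grip it.

>>> move_arm(motion="0 -0.05 -4 0 0 0;0 -0.05 -8 0 0 0;0 -0.05 -12 0 0 0;0 -0.05 -16 0 0 0;0 -0.05 -19 0 0 0;0 -0.05 -20.3 0 0 0;0 -0.05 -20.3 0 0 0;0 -0.05 -20.3 0 0 0")

```text
time: 1.57
tool_pos: [369.7, -357.0, 27.7]
tcp_rot: [-90.1, 0.0, -127.3]
ft_force: [0.9, -0.1, 0.2]
finger_gap: 85.2
```

>>> move_arm(motion="0 0 0 0 0 0;0 0 0 0 0 0;0 0 0 0 0 0;0 0 0 0 0 0;0 0 0 0 0 0;0 0 0 0 0 0", fingers=5.0, squeeze=45)

```text
time: 2.07
tool_pos: [371.9, -358.1, 30.8]
tcp_rot: [-89.8, -0.1, -127.1]
ft_force: [-2.8, -0.0, 5.8]
finger_gap: 58.5
```

>>> move_arm(motion="0 0 0.5 0 0 0;0 0 2 0 0 0;0 0 5 0 0 0;0 0 9 0 0 0;0 0 13 0 0 0;0 0 17 0 0 0;0 0 17 0 0 0;0 0 17 0 0 0")

```text
time: 2.73
tool_pos: [372.5, -358.2, 202.3]
tcp_rot: [-89.6, -0.1, -127.1]
ft_force: [0.2, -0.0, -5.0]
finger_gap: 58.7
```

>>> move_arm(motion="0.7 3.8 0.3 0 0 5.2;1.4 7.7 0.6 0 0 10.4;2.1 11.6 0.9 0 0 15.6;2.8 15.5 1.2 0 0 20.8;3.5 19.4 1.5 0 0 26;4.2 23.3 1.8 0 0 31.2;4.9 27.2 2.1 0 0 36.4;5.6 31.1 2.4 0 0 41.6;6.3 34.5 2.7 0 0 46.8;6.8 35.8 2.8 0 0 52")

```text
time: 3.57
tool_pos: [437.9, 5.7, 224.4]
tcp_rot: [-90.1, 0.2, -74.7]
ft_force: [-0.1, -0.1, -5.2]
finger_gap: 58.9
```

```bash
python3 - <<'E'
from h import *
import pickle
s=snap('wrist');pickle.dump(s,open('w2.pkl','wb'))
cv2.imwrite('pics/w2.png',cv2.resize(s['image'],(800,600),interpolation=cv2.INTER_CUBIC))
st=readout.sense();print(st['tool_pos'],st['tcp_rot'],st['joint_pos'],st['ft_force'])
S=pickle.load(open('s0.pkl','rb'))
print(px2w(S['scene'],[[316.1,197.2]],62))
print(w2px(s,[[425,79,62]])/.7)
E
```

```text
[438.62722562   6.12247322 224.4694875 ] [-90.08936837   0.18057647 -74.2645935 ] [ -6.01565861 -18.08176385 109.95997079   0.13466316  88.27172083
 -21.75544343] [-1.46780077  2.35634934 -3.85352083]
[[428.56851829  89.37323332  62.        ]]
[[411.03439589 166.63600498]]
```

View pics/w2.png

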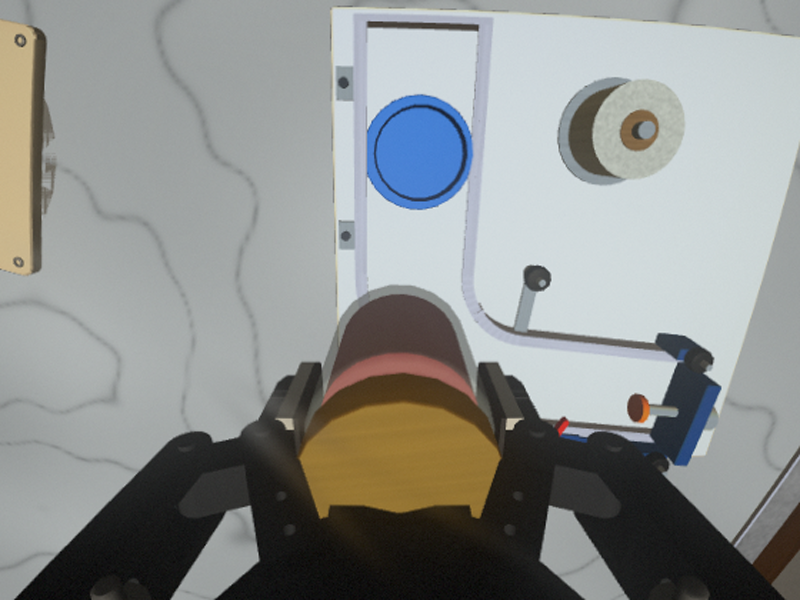

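Cup rim centre about (421,152), base about (419,151), infeed rails at columns 355–366 and 474–491, shut-end rail at rows 15–25; outfeed inner rail runs (512,336) to (660,353), plunger disc (638,408), keeper tip (563,424).

```bash
python3 - <<'E'
from h import *
import pickle
s=pickle.load(open('w2.pkl','rb'));S=pickle.load(open('s0.pkl','rb'));f=.7
def p(l,z,n): print(n,px2w(s,np.array(l)*f,z).round(1)[:,:2].tolist())
p([(421,152)],62,'rim');p([(419.5,151.5)],24,'base')
p([(374,152),(467,152)],62,'rim lr')
p([(333,10),(798,37),(338,290)],12,'board')
p([(355,20),(491,18),(367,22),(478,24)],29,'infeed outer/inner corners')
p([(356,280),(470,250),(367,280)],29,'infeed near')
p([(512,336),(660,353)],29,'outfeed inner rail')
p([(638,408)],50,'disc');p([(563,424)],35,'keeper')
# detect blue rim circle by color
im=s['image'].astype(int);m=((im[:,:,0]>im[:,:,2]+60)).astype(np.uint8)
n,l,st,c=cv2.connectedComponentsWithStats(m)
for i in range(1,n):
    if st[i,4]>800: print(st[i],c[i],(c[i]/f))
i=1+np.argmax(st[1:,4])
cn=cv2.findContours((l==i).astype(np.uint8),cv2.RETR_EXTERNAL,cv2.CHAIN_APPROX_NONE)[0][0]
print(cv2.fitEllipse(cn)); 
e=cv2.fitEllipse(cn)[0];print(px2w(s,[e],24))
E
```

```text
rim [[429.0, 90.5]]
base [[429.6, 91.0]]
rim lr [[397.2, 81.7], [460.3, 99.1]]
board [[338.5, 173.3], [699.8, 265.4], [392.1, -43.2]]
infeed outer/inner corners [[359.1, 166.8], [453.4, 194.4], [367.8, 167.8], [445.5, 188.0]]
infeed near [[406.1, -24.1], [491.9, 26.7], [415.2, -21.6]]
outfeed inner rail [[553.6, -38.2], [695.0, -18.3]]
disc [[684.2, -68.3]]
keeper [[632.4, -110.9]]
[ 257   66   74   81 4472] [292.07983005 105.85957066] [417.25690008 151.22795809]
((292.7712707519531, 106.02410888671875), (74.79468536376953, 79.78331756591797), 5.431764602661133)
[[428.5997499   90.73717416  24.        ]]
```

>>> move_arm(motion="0 0 0 0 0 0;0 0 0 0 0 0")

```text
time: 3.78
tool_pos: [437.9, 1.4, 224.4]
tcp_rot: [-90.2, 0.0, -75.2]
ft_force: [-0.3, -0.4, -4.3]
finger_gap: 58.6
```

```bash
python3 - <<'E'
from h import *
import pickle
w1=pickle.load(open('w1.pkl','rb'));w2=pickle.load(open('w2.pkl','rb'))
im=w1['image'].astype(int);m=((im[:,:,2]>im[:,:,0]+60)&(im[:,:,1]>im[:,:,0]+30)).astype(np.uint8)
n,l,st,c=cv2.connectedComponentsWithStats(m);i=1+np.argmax(st[1:,4])
cn=cv2.findContours((l==i).astype(np.uint8),cv2.RETR_EXTERNAL,cv2.CHAIN_APPROX_NONE)[0][0]
e=cv2.minEnclosingCircle(cn);print(e,px2w(w1,[e[0]],90))
# jar bottom edge / cap in w2
k,d=K(w2);T=np.array(w2['world_to_cam'])
for row in (450,458,466):
  q=cv2.undistortPoints(np.array([[[400*.7,row*.7]]]),k,d)[0,0]
  Z=117.6;P=T[:3,:3].T@(np.array([q[0]*Z,q[1]*Z,Z])-T[:3,3]);print(row,P)
for _ in range(3):
  a=readout.sense();print(a['time'],a['tool_pos'],a['tcp_rot'])
E
```

```text
((281.29669189453125, 194.38771057128906), 27.061485290527344) [[ 370.52206225 -357.52654099   90.        ]]
450 [436.17980885   8.83428846 271.07963797]
458 [436.7649166    6.70511667 271.83068968]
466 [437.35171759   4.56983554 272.58389768]
3.7833 [437.92650635   1.40869812 224.40170336] [-9.01922508e+01  4.30989525e-02 -7.51882911e+01]
3.7833 [437.92650635   1.40869812 224.40170336] [-9.01922508e+01  4.30989525e-02 -7.51882911e+01]
3.7833 [437.92650635   1.40869812 224.40170336] [-9.01922508e+01  4.30989525e-02 -7.51882911e+01]
```

>>> move_arm(motion="-0.2 2.5 0 0 0 0;-0.5 6 0 0 0 0;-0.9 8.9 -1 0 0 0;-0.9 8.9 -4.5 0 0 0;-0.9 8.9 -8 0 0 0;-0.9 8.9 -11 0 0 0;-0.9 8.9 -12.6 0 0 0;-0.9 8.9 -12.6 0 0 0;-0.9 8.9 -12.6 0 0 0;-0.9 8.9 -12.6 0 0 0")

```text
time: 4.62
tool_pos: [430.9, 89.7, 101.5]
tcp_rot: [-89.9, -0.0, -75.3]
ft_force: [0.6, -0.1, -4.5]
finger_gap: 59.1
```

```bash
python3 - <<'E'
from h import *
import pickle
a=readout.sense();print(a['tool_pos'],a['tcp_rot'],a['ft_force'])
s=snap('side');sc=snap('scene')
u=w2px(s,[[429,90.6,62]])[0].astype(int);v=w2px(sc,[[429,90.6,62]])[0].astype(int)
A=[cv2.resize(x['image'][p[1]-55:p[1]+35,p[0]-40:p[0]+40],(400,450),interpolation=cv2.INTER_CUBIC) for x,p in((s,u),(sc,v))]
cv2.imwrite('pics/p3.png',np.hstack(A));print(u,v)
E
```

```text
[430.90663649  89.6918819  101.46007581] [-8.99277443e+01 -2.06305028e-02 -7.52568223e+01] [ 0.60921318 -0.09057112 -4.49287049]
[300 234] [316 197]
```

View pics/p3.png

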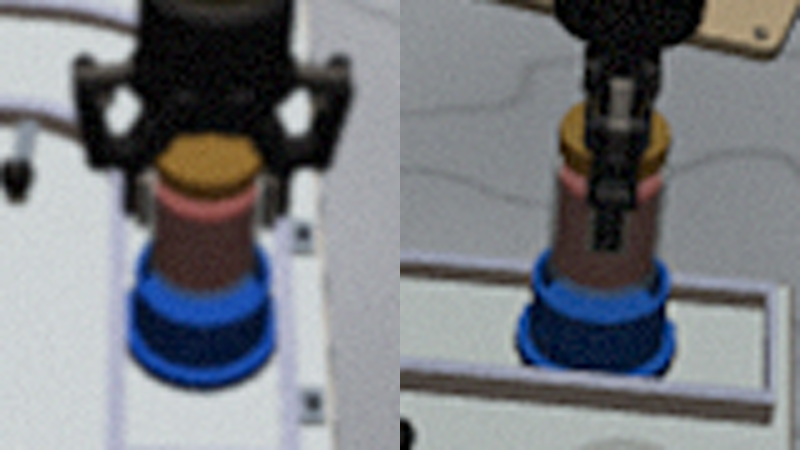

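Jar is just above the rim in both views, within about 1–2 mm of the cup's centre. Lowering with a force check.

>>> move_arm(motion="0.05 -0.05 -0.6 0 0 0;0.05 -0.05 -1.2 0 0 0;0.05 -0.05 -1.6 0 0 0;0.05 -0.05 -2 0 0 0;0.05 -0.05 -2 0 0 0;0.05 -0.05 -2 0 0 0")

```text
time: 5.22
tool_pos: [430.1, 89.9, 79.8]
tcp_rot: [-90.1, 0.0, -75.1]
ft_force: [1.7, 0.1, -5.2]
finger_gap: 59.0
```

>>> move_arm(motion="0 0 -0.3 0 0 0;0 0 -0.6 0 0 0;0 0 -0.8 0 0 0;0 0 -0.8 0 0 0")

```text
time: 5.55
tool_pos: [430.2, 89.9, 71.7]
tcp_rot: [-90.0, 0.0, -75.1]
ft_force: [0.3, -0.2, -4.7]
finger_gap: 58.7
```

>>> move_arm(motion="0 0 -0.1 0 0 0;0 0 -0.2 0 0 0;0 0 -0.2 0 0 0")

```text
time: 5.8
tool_pos: [430.5, 89.9, 70.2]
tcp_rot: [-90.0, 0.0, -75.1]
ft_force: [0.2, 0.9, -5.3]
finger_gap: 58.8
```

>>> move_arm(motion="0 0 -0.1 0 0 0;0 0 -0.2 0 0 0;0 0 -0.2 0 0 0")

```text
time: 6.05
tool_pos: [431.0, 89.9, 68.8]
tcp_rot: [-90.0, -0.0, -75.1]
ft_force: [-1.1, 0.1, 1.0]
finger_gap: 58.6
```

Floor contact (Fz −5 → +1). Releasing and rising.

>>> move_arm(motion="0 0 0 0 0 0;0 0 0 0 0 0;0 0 0 0 0 0;0 0 0 0 0 0;0 0 0 0 0 0;0 0 0 0 0 0", fingers=8.54)

```text
time: 6.55
tool_pos: [430.6, 90.0, 68.3]
tcp_rot: [-90.0, -0.0, -75.1]
ft_force: [0.6, 0.1, -0.4]
finger_gap: 85.6
```

>>> move_arm(motion="0 0 3 0 0 0;0 0 7 0 0 0;0 0 11 0 0 0;0 0 15 0 0 0;2 -2 17 0 0 0;4 -4 17 0 0 0;6 -6 17 0 0 0;8 -8 17 0 0 0;8 -8 17 0 0 0;8 -8 17 0 0 0")

```text
time: 7.38
tool_pos: [510.9, 9.0, 237.8]
tcp_rot: [-90.1, 0.0, -75.3]
ft_force: [-0.3, -0.2, -0.7]
finger_gap: 85.5
```

```bash
python3 - <<'E'
from h import *
import pickle
a=readout.sense();print(a['tool_pos'],a['tcp_rot'],a['ft_force'],a['joint_pos'])
s=snap('wrist');pickle.dump(s,open('w3.pkl','wb'))
cv2.imwrite('pics/w3.png',cv2.resize(s['image'],(800,600),interpolation=cv2.INTER_CUBIC))
E
```

```text
[510.90018442   8.96524852 237.76887716] [-9.00624133e+01  2.43103745e-02 -7.52540746e+01] [-0.26869263 -0.15493369 -0.67199167] [-4.74685840e+00 -6.51475248e+00  9.86574809e+01  2.09175918e-03
  8.79242196e+01 -1.94928740e+01]
```

View pics/w3.png

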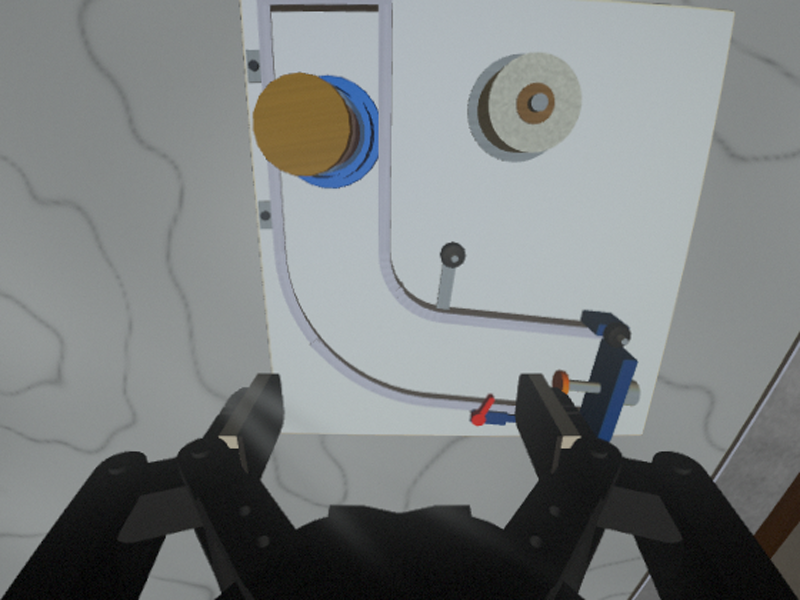

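Clean view: jar stands in the carrier; infeed channel edges near columns 272 and 379, outfeed inner-rail edge (440,319)–(583,333), outer-rail edge (400,391)–(475,402), keeper (485,410), disc (561,384), bridge at right.

```bash
python3 - <<'E'
from h import *
import pickle
s=pickle.load(open('w3.pkl','rb'));f=.7
P=lambda l,z:px2w(s,np.array(l)*f,z)[:,:2]
ang=lambda p:np.degrees(np.arctan2(*(p[1]-p[0])[::-1]))
a=P([(379,15),(379,240)],29);b=P([(272,15),(275,190)],29)
c=P([(440,319),(583,333)],29);d=P([(400,391),(475,402)],29)
for n,p in zip('abcd',(a,b,c,d)): print(n,p.round(1).tolist(),ang(p).round(2))
bd=P([(242,10),(272,430),(734,12),(642,434)],12);print('board',bd.round(1).tolist(),ang(bd[:2])+90,ang(bd[[1,3]]),ang(bd[[0,2]]))
print('disc',P([(561,384)],50),'keeper',P([(480,418),(491,398)],38),'cap',P([(302,125)],128))
# magnify outfeed
im=cv2.resize(s['image'][190:310,190:460],(810,360),interpolation=cv2.INTER_CUBIC)
print(im.shape)
m=cv2.Canny(cv2.GaussianBlur(s['image'],(3,3),0),40,100)
for x in range(310,410,10):
    print(x,[(y) for y in np.where(m[205:300,x])[0]+205],end=' ')
E
```

```text
a [[448.5, 181.2], [490.0, 14.9]] -76.0
b [[370.4, 161.8], [395.6, 34.1]] -78.82
c [[561.8, -42.3], [696.4, -21.7]] 8.66
d [[545.8, -125.6], [621.2, -119.0]] 4.99
board [[340.8, 163.3], [427.9, -219.1], [722.1, 270.0], [820.9, -123.6]] 12.83905077728312 13.660576308692182 15.635141440227967
disc [[684.74002878 -68.27894118]] keeper [[ 628.482933   -130.00068235]
 [ 631.407607   -105.4818946 ]] cap [[430.53668622  90.09655328]]
(360, 810, 3)
310 [np.int64(216), np.int64(219), np.int64(226), np.int64(275), np.int64(279), np.int64(285)] 320 [np.int64(215), np.int64(220), np.int64(227), np.int64(276), np.int64(280), np.int64(286)] 330 [np.int64(216), np.int64(221), np.int64(228), np.int64(277), np.int64(281), np.int64(287), np.int64(295), np.int64(296)] 340 [np.int64(217), np.int64(222), np.int64(229), np.int64(277), np.int64(278), np.int64(281), np.int64(282), np.int64(283), np.int64(288), np.int64(289), np.int64(290), np.int64(296)] 350 [np.int64(218), np.int64(223), np.int64(230), np.int64(279), np.int64(283), np.int64(288), np.int64(297)] 360 [np.int64(219), np.int64(224), np.int64(231), np.int64(279), np.int64(280), np.int64(284), np.int64(285), np.int64(286), np.int64(287), np.int64(288), np.int64(289), np.int64(291), np.int64(292), np.int64(293), np.int64(295), np.int64(296)] 370 [np.int64(220), np.int64(225), np.int64(232), np.int64(261)] 380 [np.int64(221), np.int64(226), np.int64(233), np.int64(262), np.int64(263), np.int64(264), np.int64(280), np.int64(281), np.int64(282)] 390 [np.int64(222), np.int64(227), np.int64(234), np.int64(259), np.int64(271), np.int64(278), np.int64(279), np.int64(280), np.int64(298), np.int64(299)] 400 [np.int64(223), np.int64(228), np.int64(235), np.int64(265), np.int64(268), np.int64(273), np.int64(280), np.int64(281), np.int64(290), np.int64(294), np.int64(295), np.int64(296)]
```

```bash
cat > geo.py <<'E'
import numpy as np
th=np.radians(14.0)
E
python3 - <<'E'
from h import *
import pickle
s=pickle.load(open('w3.pkl','rb'))
i=px2w(s,[(320,227),(400,235)],29)[:,:2];o=px2w(s,[(310,279.5),(350,283.3)],29)[:,:2]
ang=lambda p:np.degrees(np.arctan2(*(p[1]-p[0])[::-1]))
print(i,o,ang(i),ang(o))
for ph in (8,8.5,9):
  for th in (13.7,14,14.3):
    t,p=np.radians([th,ph]);n=np.array([np.sin(p),-np.cos(p)])  # right normal outfeed
    mid=((i.mean(0)@n)+(o.mean(0)@n))/2;half=((o.mean(0)@n)-(i.mean(0)@n))/2
    x=np.array([np.cos(t),np.sin(t)]);C=np.array([429.6,90.5])
    # O.x = C.x+105 ; O.n = mid-105
    O=np.linalg.solve(np.array([x,n]),[C@x+105,mid-105])
    y=np.array([-np.sin(t),np.cos(t)]);u=np.array([np.cos(p),np.sin(p)])
    D=np.array([684.5,-68.3])
    print(ph,th,'half',half.round(1),'O',O.round(1),'carrier y',((C-O)@y).round(1),'disc along',((D-O)@u).round(1),'disc lat',((D-O)@n).round(1),'keeper tip',((np.array([631.4,-105.5])-O)@u).round(1), 'board corner',[(np.array(q)-O)@np.array([x,y]).T for q in ([338.5,173.3],[430,-220.])])
E
```

```text
[[578.65314618 -43.28097117]
 [686.75219809 -27.12980586]] [[ 589.30242942 -124.00725226]
 [ 646.51593576 -115.80147533]] 8.49774667901765 8.161916011931016
8 13.7 half 40.9 O [555.2  18.6] carrier y 99.6 disc along 115.9 disc lat 104.1 keeper tip 58.2 board corner [array([-173.89792634,  201.59752743]), array([-178.14962471, -202.18343183])]
8 14 half 40.9 O [555.7  18.7] carrier y 100.2 disc along 115.4 disc lat 104.1 keeper tip 57.7 board corner [array([-173.36280771,  202.56023809]), array([-179.72863029, -201.19292451])]
8 14.3 half 40.9 O [556.2  18.8] carrier y 100.8 disc along 114.9 disc lat 104.1 keeper tip 57.1 board corner [array([-172.82581488,  203.52325175]), array([-181.30558716, -200.19104508])]
8.5 13.7 half 40.8 O [555.3  18.2] carrier y 100.1 disc along 115.0 disc lat 104.6 keeper tip 57.0 board corner [array([-173.89792634,  202.0845845 ]), array([-178.14962471, -201.69637476])]
8.5 14 half 40.8 O [555.8  18.2] carrier y 100.7 disc along 114.5 disc lat 104.6 keeper tip 56.4 board corner [array([-173.36280771,  203.04292527]), array([-179.72863029, -200.71023733])]
8.5 14.3 half 40.8 O [556.4  18.3] carrier y 101.3 disc along 113.9 disc lat 104.6 keeper tip 55.9 board corner [array([-172.82581488,  204.00154738]), array([-181.30558716, -199.71274945])]
9 13.7 half 40.7 O [555.4  17.7] carrier y 100.5 disc along 114.0 disc lat 105.1 keeper tip 55.8 board corner [array([-173.89792634,  202.56284541]), array([-178.14962471, -201.21811385])]
9 14 half 40.7 O [555.9  17.8] carrier y 101.1 disc along 113.5 disc lat 105.1 keeper tip 55.2 board corner [array([-173.36280771,  203.51677522]), array([-179.72863029, -200.23638737])]
9 14.3 half 40.7 O [556.5  17.9] carrier y 101.7 disc along 113.0 disc lat 105.1 keeper tip 54.7 board corner [array([-172.82581488,  204.47096531]), array([-181.30558716, -199.24333151])]
```

Geometry is consistent: bend centre about (555.8, 18.3), slide yaw 14.0°, outfeed heading 8.4° (leg swung about −5.6°), disc about 114 mm along the leg. Now I close the fingers, tilt the tool 30° back to clear the jar, and go behind the carrier.

>>> move_arm(motion="-1.5 2.5 0 -5 -1.2 0;-3 5 0 -10 -2.5 0;-4.5 7.5 0 -15 -3.7 0;-6.5 10 0 -20 -5 0;-8.5 12.5 -1 -25 -6.2 0;-9.6 13.9 -3 -29.1 -7.3 0;-9.6 13.9 -3 -29.1 -7.3 0;-9.6 13.9 -3 -29.1 -7.3 0;-9.6 13.9 -3 -29.1 -7.3 0", fingers=0)

```text
time: 8.18
tool_pos: [414.4, 149.3, 208.6]
tcp_rot: [-90.5, -30.0, -74.9]
ft_force: [-0.2, 0.1, 0.5]
finger_gap: 0.5
```

```bash
cat > geo.py <<'E'
from h import *
from scipy.spatial.transform import Rotation as Ro
O=np.array([555.8,18.3]);TH,PH=14.0,8.4
BE=np.radians(90+PH-TH)*105   # bend length
def path(sg):  # sg: arclength from bend start; returns centre, heading deg
    if sg<0:
        h=TH-90;c0=O-105*np.array([np.cos(np.radians(TH)),np.sin(np.radians(TH))])
        return c0+sg*np.array([np.cos(np.radians(h)),np.sin(np.radians(h))]),h
    h=TH-90+np.degrees(min(sg,BE)/105);a=np.radians(h)
    c=O+105*np.array([np.sin(a),-np.cos(a)])
    return c+max(sg-BE,0)*np.array([np.cos(a),np.sin(a)]),h
def Rt(h,tilt=30):
    a=np.radians(h);t=np.radians(tilt);u=np.array([np.cos(a),np.sin(a),0])
    x=u*np.cos(t)+[0,0,np.sin(t)];y=u*np.sin(t)-[0,0,np.cos(t)]
    return np.c_[x,y,np.cross(x,y)]
def tcp(sg,back=47,z=34,tilt=30):
    c,h=path(sg);a=np.radians(h)
    return np.r_[c-back*np.array([np.cos(a),np.sin(a)]),z],Rt(h,tilt)
def state():
    a=readout.sense();return a,a['tool_pos'],Ro.from_euler('xyz',a['tcp_rot'],degrees=True)
def rel(p,R,p0,R0): return np.r_[(p-p0)/10,(Ro.from_matrix(R)*R0.inv()).as_rotvec(degrees=True)]
E
python3 - <<'E'
from geo import *
a,p,R=state();print(p,a['joint_pos'],a['ft_force'],a['finger_gap'])
t,M=tcp(-100,60,34);print(rel(t,M,p,R).round(2),t)
E
```

```text
[414.35431976 149.30889767 208.62086873] [ 35.43595416  -6.71204498 107.05896614 -27.74549655  91.28605579
  22.71260538] [-0.23946256  0.07982038  0.4850749 ] 0.47595489259326484
[  0.09  -0.12 -17.46   0.06  -0.39  -0.87] [415.21144545 148.14551717  34.        ]
```

>>> move_arm(motion="0.1 -0.1 -4 0 0 -0.4;0.1 -0.1 -8 0 0 -0.9;0.1 -0.1 -12 0 0 -0.9;0.1 -0.1 -15 0 0 -0.9;0.1 -0.1 -16.5 0 0 -0.9;0.1 -0.1 -17.4 0 0 -0.9;0.1 -0.1 -17.4 0 0 -0.9;0.1 -0.1 -17.4 0 0 -0.9")

```text
time: 8.85
tool_pos: [416.9, 147.6, 35.7]
tcp_rot: [-90.3, -30.0, -76.1]
ft_force: [0.0, 0.5, 0.8]
finger_gap: -0.1
```

```bash
python3 - <<'E'
from geo import *
a,p,R=state();print(p,a['joint_pos'],a['ft_force'],a['finger_gap'])
s=snap('side');sc=snap('scene')
A=[]
for x in (s,sc):
    q=w2px(x,[[425,110,70]])[0].astype(int)
    A.append(cv2.resize(x['image'][q[1]-60:q[1]+40,max(q[0]-50,0):q[0]+50],(400,400),interpolation=cv2.INTER_CUBIC))
cv2.imwrite('pics/p5.png',np.hstack(A))
E
```

```text
[416.91629503 147.59903479  35.67890395] [ 34.97449778   7.31334841 112.99583869 -28.87550668  73.87898983
  32.82770256] [0.04564943 0.52134465 0.83778243] -0.0893123627746024
```

View pics/p5.png

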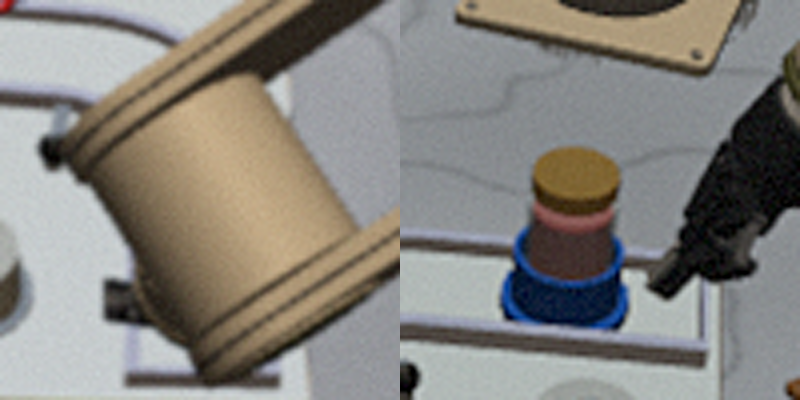

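Tool stands behind the cup inside the channel with clear space to the jar. Planning the push rows.

```bash
cat > rows.py <<'E'
from geo import *
import sys
# usage: rows.py sg0 sg1 nrows [z] [z0]: rows relative to ideal pose at sg0
a,b,n=float(sys.argv[1]),float(sys.argv[2]),int(sys.argv[3]);z=float(sys.argv[4]) if len(sys.argv)>4 else 34
k=10
S=np.linspace(a,b,n+1)
for i in range(0,n,k):
    p0,R0=tcp(S[i],z=z);R0=Ro.from_matrix(R0)
    print(f'sg {S[i]:.0f}->{S[min(i+k,n)]:.0f} start',p0.round(1),'end',tcp(S[min(i+k,n)],z=z)[0].round(1))
    print(';'.join(' '.join(f'{v:g}' for v in np.r_[r_[:3].round(2),r_[3:].round(1)]+0.) for r_ in [rel(*tcp(x,z=z),p0,R0) for x in S[i+1:i+k+1]]))
E
python3 rows.py -113 39 40; python3 rows.py 39 191 40
```

```text
sg -113->-75 start [415.2 148.1  34. ] end [424.4 111.3  34. ]
0.09 -0.37 0 0 0 0;0.18 -0.74 0 0 0 0;0.28 -1.11 0 0 0 0;0.37 -1.47 0 0 0 0;0.46 -1.84 0 0 0 0;0.55 -2.21 0 0 0 0;0.64 -2.58 0 0 0 0;0.74 -2.95 0 0 0 0;0.83 -3.32 0 0 0 0;0.92 -3.69 0 0 0 0
sg -75->-37 start [424.4 111.3  34. ] end [433.6  74.4  34. ]
0.09 -0.37 0 0 0 0;0.18 -0.74 0 0 0 0;0.28 -1.11 0 0 0 0;0.37 -1.47 0 0 0 0;0.46 -1.84 0 0 0 0;0.55 -2.21 0 0 0 0;0.64 -2.58 0 0 0 0;0.74 -2.95 0 0 0 0;0.83 -3.32 0 0 0 0;0.92 -3.69 0 0 0 0
sg -37->1 start [433.6  74.4  34. ] end [442.4  37.4  34. ]
0.09 -0.37 0 0 0 0;0.18 -0.74 0 0 0 0;0.28 -1.11 0 0 0 0;0.37 -1.47 0 0 0 0;0.46 -1.84 0 0 0 0;0.55 -2.21 0 0 0 0;0.64 -2.58 0 0 0 0;0.74 -2.95 0 0 0 0;0.83 -3.32 0 0 0 0;0.88 -3.7 0 0 0 0.5
sg 1->39 start [442.4  37.4  34. ] end [442.9  -4.   34. ]
-0.06 -0.41 0 0 0 2.1;-0.11 -0.83 0 0 0 4.1;-0.14 -1.24 0 0 0 6.2;-0.16 -1.66 0 0 0 8.3;-0.16 -2.07 0 0 0 10.4;-0.15 -2.49 0 0 0 12.4;-0.12 -2.9 0 0 0 14.5;-0.07 -3.32 0 0 0 16.6;-0.02 -3.73 0 0 0 18.7;0.06 -4.14 0 0 0 20.7
sg 39->77 start [442.9  -4.   34. ] end [458.1 -42.5  34. ]
0
[... 328 characters left out ...]
0 0 0 6.2;0.98 -1.35 0 0 0 8.3;1.25 -1.66 0 0 0 10.4;1.54 -1.96 0 0 0 12.4;1.84 -2.25 0 0 0 14.5;2.14 -2.54 0 0 0 16.6;2.46 -2.81 0 0 0 18.7;2.79 -3.06 0 0 0 20.7
sg 115->153 start [486.  -73.1  34. ] end [522.9 -91.9  34. ]
0.34 -0.25 0 0 0 2.1;0.68 -0.48 0 0 0 4.1;1.03 -0.7 0 0 0 6.2;1.39 -0.91 0 0 0 8.3;1.76 -1.11 0 0 0 10.4;2.13 -1.29 0 0 0 12.4;2.51 -1.46 0 0 0 14.5;2.9 -1.61 0 0 0 16.6;3.29 -1.75 0 0 0 18.7;3.69 -1.88 0 0 0 20.7
sg 153->191 start [522.9 -91.9  34. ] end [560.6 -87.1  34. ]
0.39 -0.02 0 0 0 0.9;0.76 0.04 0 0 0 0.9;1.14 0.09 0 0 0 0.9;1.51 0.15 0 0 0 0.9;1.89 0.2 0 0 0 0.9;2.27 0.26 0 0 0 0.9;2.64 0.31 0 0 0 0.9;3.02 0.37 0 0 0 0.9;3.39 0.42 0 0 0 0.9;3.77 0.48 0 0 0 0.9
```

>>> move_arm(motion="0.1 -0.4 0 0 0 0;0.2 -0.75 0 0 0 0;0.3 -1.1 0 0 0 0;0.4 -1.5 0 0 0 0;0.45 -1.85 0 0 0 0;0.55 -2.2 0 0 0 0;0.65 -2.6 0 0 0 0;0.75 -2.95 0 0 0 0;0.85 -3.3 0 0 0 0;0.9 -3.7 0 0 0 0")

```text
time: 9.78
tool_pos: [424.8, 110.7, 34.3]
tcp_rot: [-90.4, -30.0, -75.9]
ft_force: [-0.2, 3.6, 0.4]
finger_gap: 0.1
```

>>> move_arm(motion="0.1 -0.4 0 0 0 0;0.2 -0.75 0 0 0 0;0.3 -1.1 0 0 0 0;0.4 -1.5 0 0 0 0;0.45 -1.85 0 0 0 0;0.55 -2.2 0 0 0 0;0.65 -2.6 0 0 0 0;0.75 -2.95 0 0 0 0;0.85 -3.3 0 0 0 0;0.9 -3.7 0 0 0 0")

```text
time: 10.62
tool_pos: [433.7, 73.6, 34.3]
tcp_rot: [-90.4, -30.0, -75.9]
ft_force: [-0.5, 2.5, 0.9]
finger_gap: 0.1
```

```bash
python3 - <<'E'
from geo import *
a,p,R=state();print(p,a['tcp_rot'],a['ft_force'],tcp(-37)[0])
for n in('scene','side'): cv2.imwrite(f'pics/q_{n}.png',snap(n)['image'])
E
```

```text
[433.7370401   73.61773963  34.28147102] [-90.44588094 -29.99656956 -75.91416077] [-0.45644283  2.5241398   0.92626675] [433.59750951  74.40304197  34.        ]
```

Sliding smoothly at about 3 N. On to the bend.

>>> move_arm(motion="0.1 -0.35 0 0 0 0;0.2 -0.7 0 0 0 0;0.3 -1.05 0 0 0 0;0.35 -1.4 0 0 0 0;0.45 -1.8 0 0 0 0;0.55 -2.15 0 0 0 0;0.65 -2.5 0 0 0 0;0.75 -2.9 0 0 0 0;0.8 -3.25 0 0 0 0;0.87 -3.65 0 0 0 0.5")

```text
time: 11.55
tool_pos: [442.4, 37.1, 34.3]
tcp_rot: [-90.5, -30.0, -75.4]
ft_force: [-0.6, 3.3, -0.9]
finger_gap: 0.1
```

>>> move_arm(motion="-0.06 -0.41 0 0 0 2.1;-0.11 -0.83 0 0 0 4.1;-0.14 -1.24 0 0 0 6.2;-0.16 -1.66 0 0 0 8.3;-0.16 -2.07 0 0 0 10.4")

```text
time: 11.97
tool_pos: [440.9, 16.5, 34.4]
tcp_rot: [-90.4, -30.0, -64.9]
ft_force: [0.4, 2.6, 0.4]
finger_gap: 0.1
```

>>> move_arm(motion="0.01 -0.42 0 0 0 2.1;0.04 -0.83 0 0 0 4.1;0.09 -1.25 0 0 0 6.2;0.14 -1.66 0 0 0 8.3;0.22 -2.07 0 0 0 10.4")

```text
time: 12.38
tool_pos: [442.9, -4.2, 34.4]
tcp_rot: [-90.4, -30.0, -54.5]
ft_force: [-1.2, 2.5, 0.3]
finger_gap: -0.1
```

```bash
python3 - <<'E'
from geo import *
a,p,R=state();print(p,a['tcp_rot'],a['ft_force'],tcp(39)[0])
E
```

```text
[442.9494617   -4.2046882   34.36688573] [-90.44105885 -30.01728538 -54.47429711] [-1.20686227  2.53703491  0.30286283] [442.93896303  -3.9797292   34.        ]
```

Tracking well; forces stay under 4 N.

>>> move_arm(motion="0.09 -0.41 0 0 0 2.1;0.19 -0.81 0 0 0 4.1;0.31 -1.21 0 0 0 6.2;0.44 -1.6 0 0 0 8.3;0.59 -1.99 0 0 0 10.4;0.75 -2.38 0 0 0 12.4;0.92 -2.76 0 0 0 14.5;1.11 -3.13 0 0 0 16.6;1.31 -3.49 0 0 0 18.7;1.52 -3.85 0 0 0 20.7")

```text
time: 13.22
tool_pos: [457.8, -42.9, 34.1]
tcp_rot: [-90.5, -30.0, -33.8]
ft_force: [-2.0, 3.2, 0.8]
finger_gap: -0.1
```

>>> move_arm(motion="0.23 -0.35 0 0 0 2.1;0.47 -0.69 0 0 0 4.1;0.72 -1.02 0 0 0 6.2;0.98 -1.35 0 0 0 8.3;1.25 -1.66 0 0 0 10.4")

```text
time: 13.63
tool_pos: [471.5, -59.5, 34.3]
tcp_rot: [-90.6, -29.9, -23.4]
ft_force: [-2.2, 2.0, 0.9]
finger_gap: -0.2
```

```bash
python3 - <<'E'
from geo import *
a,p,R=state();print(p,a['tcp_rot'],a['ft_force'],a['joint_pos'],tcp(96)[0],path(96))
s=snap('scene');S=snap('side');A=[]
for x in (s,S):
    q=w2px(x,[np.r_[path(120)[0],60]])[0].astype(int)
    A.append(cv2.resize(x['image'][q[1]-60:q[1]+50,max(q[0]-55,0):max(q[0]-55,0)+110],(400,400),interpolation=cv2.INTER_CUBIC))
cv2.imwrite('pics/p6.png',np.hstack(A))
E
```

```text
[471.51303474 -59.52074467  34.27920037] [-90.55941816 -29.93372509 -23.36046262] [-2.16658486  1.96236799  0.9360223 ] [ -6.64374226 -27.45751787 143.12446802 -14.8819108   36.53022548
 -63.33660605] [470.67365449 -59.07897195  34.        ] (array([513.73768077, -77.90686722]), np.float64(-23.615287302324738))
```

View pics/p6.png

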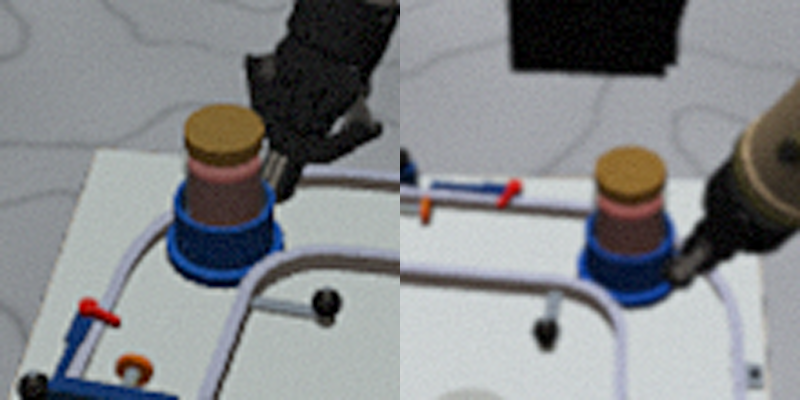

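Jar upright, cup rounding the bend. Joint 3 is at its limit (143.12), so I will ease the tilt to 22° and rise slightly while continuing.

```bash
python3 - <<'E'
from geo import *
_,p,R=state()
p0=tcp(96)[0]; p0=(p0+p)/2
for sg,ti,z in [(96,28,35),(96,25.5,36.5),(96,23,38),(98,22,38),(101,22,38),(104,22,38),(107.5,22,38),(111,22,38),(115,22,38)]:
    print(' '.join(f'{v:.2f}' for v in rel(*tcp(sg,47,z,ti),p0,R)),end=';')
def seg(a,b,n):
    S=np.linspace(a,b,n+1);p0,R0=tcp(a,47,38,22);R0=Ro.from_matrix(R0);print()
    print(a,p0.round(1),';'.join(' '.join(f'{v:.2f}' for v in rel(*tcp(x,47,38,22),p0,R0)) for x in S[1:]))
seg(115,153,10);seg(153,191,10)
E
```

```text
-0.05 0.05 0.08 1.21 1.61 0.17;-0.05 0.05 0.23 2.22 3.90 0.16;-0.05 0.05 0.38 3.22 6.19 0.15;0.10 -0.11 0.38 3.56 7.14 1.23;0.33 -0.34 0.38 3.45 7.19 2.87;0.56 -0.57 0.38 3.35 7.24 4.50;0.85 -0.83 0.38 3.23 7.30 6.41;1.14 -1.08 0.38 3.11 7.35 8.32;1.48 -1.35 0.38 2.97 7.41 10.49;
115 [486.  -73.1  38. ] 0.34 -0.25 0.00 -0.00 0.00 2.07;0.68 -0.48 0.00 -0.00 0.00 4.15;1.03 -0.70 0.00 -0.00 0.00 6.22;1.39 -0.91 0.00 -0.00 0.00 8.29;1.76 -1.11 0.00 -0.00 0.00 10.37;2.13 -1.29 0.00 -0.00 0.00 12.44;2.51 -1.46 0.00 -0.00 -0.00 14.51;2.90 -1.61 0.00 -0.00 -0.00 16.59;3.29 -1.75 0.00 -0.00 -0.00 18.66;3.69 -1.88 0.00 -0.00 -0.00 20.74

153 [522.9 -91.9  38. ] 0.39 -0.02 0.00 -0.00 0.00 0.91;0.76 0.04 0.00 -0.00 0.00 0.91;1.14 0.09 0.00 -0.00 0.00 0.91;1.51 0.15 0.00 -0.00 0.00 0.91;1.89 0.20 0.00 -0.00 0.00 0.91;2.27 0.26 0.00 -0.00 0.00 0.91;2.64 0.31 0.00 -0.00 0.00 0.91;3.02 0.37 0.00 -0.00 0.00 0.91;3.39 0.42 0.00 -0.00 0.00 0.91;3.77 0.48 0.00 -0.00 0.00 0.91
```

>>> move_arm(motion="-0.05 0.05 0.1 1.2 1.6 0.2;-0.05 0.05 0.25 2.2 3.9 0.2;-0.05 0.05 0.4 3.2 6.2 0.2;0.1 -0.1 0.4 3.5 7.1 1.2;0.35 -0.35 0.4 3.4 7.2 2.9;0.55 -0.55 0.4 3.3 7.2 4.5;0.85 -0.85 0.4 3.2 7.3 6.4;1.15 -1.1 0.4 3.1 7.3 8.3;1.5 -1.35 0.4 3 7.4 10.5")

```text
time: 14.48
tool_pos: [485.6, -72.3, 37.5]
tcp_rot: [-90.0, -21.8, -13.2]
ft_force: [-3.1, 1.8, 1.2]
finger_gap: 0.1
```

```bash
python3 - <<'E'
from geo import *
a,p,R=state();print(p,a['tcp_rot'],a['ft_force'],a['joint_pos'],tcp(115,47,38)[0])
E
```

```text
[485.6083659  -72.28530069  37.46403797] [-89.95523179 -21.82596705 -13.20583319] [-3.07649929  1.76829849  1.22335171] [-14.97866357 -19.48848911 134.51669843   1.02886362  43.16118511
 -92.39636122] [485.98915595 -73.13547481  38.        ]
```

>>> move_arm(motion="0.34 -0.25 0 0 0 2.1;0.68 -0.48 0 0 0 4.1;1.03 -0.7 0 0 0 6.2;1.39 -0.91 0 0 0 8.3;1.76 -1.11 0 0 0 10.4;2.13 -1.29 0 0 0 12.4;2.51 -1.46 0 0 0 14.5;2.9 -1.61 0 0 0 16.6;3.3 -1.75 0 0 0 18.7;3.7 -1.9 0 0 0 20.7")

```text
time: 15.32
tool_pos: [522.5, -91.1, 37.3]
tcp_rot: [-89.9, -21.8, 7.5]
ft_force: [-3.9, -0.1, 1.3]
finger_gap: 0.2
```

>>> move_arm(motion="0.4 0 0 0 0 0.9;0.76 0.04 0 0 0 0.9;1.14 0.09 0 0 0 0.9;1.5 0.15 0 0 0 0.9;1.9 0.2 0 0 0 0.9")

```text
time: 15.73
tool_pos: [542.9, -89.2, 38.2]
tcp_rot: [-89.9, -21.9, 8.3]
ft_force: [-2.0, -1.7, -1.5]
finger_gap: -0.0
```

```bash
python3 - <<'E'
from geo import *
a,p,R=state();print(p,a['tcp_rot'],a['ft_force'],a['joint_pos'],tcp(172,47,38)[0],BE)
s=snap('scene');S=snap('side');A=[]
for x in (s,S):
    q=w2px(x,[np.r_[path(190)[0],60]])[0].astype(int)
    A.append(cv2.resize(x['image'][q[1]-60:q[1]+50,max(q[0]-55,0):max(q[0]-55,0)+110],(400,400),interpolation=cv2.INTER_CUBIC))
cv2.imwrite('pics/p7.png',np.hstack(A))
E
```

```text
[542.88816197 -89.18596426  38.18064477] [-89.91036293 -21.94709675   8.32837159] [-1.99834226 -1.70664673 -1.50124897] [ -21.98121279   -6.92694019  124.15372092   15.66356918   44.71893399
 -129.74361707] [541.78594114 -89.90803594  38.        ] 154.6710783117375
```

View pics/p7.png

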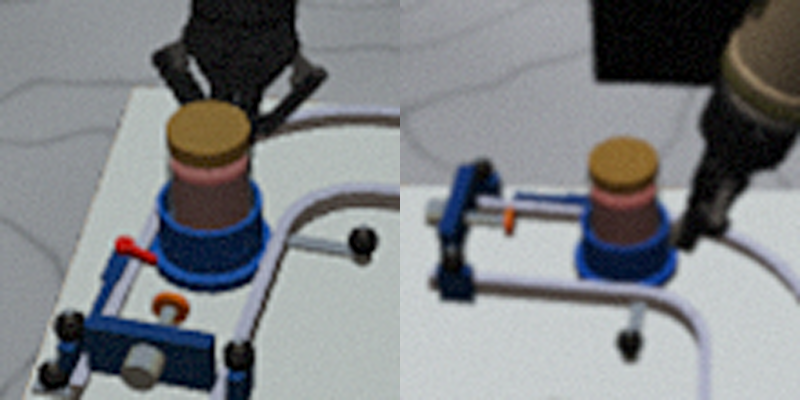

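Carrier is past the bend, keeper next. Continuing along the outfeed leg.

>>> move_arm(motion="0.35 0.05 0 0 0 0;0.7 0.1 0 0 0 0;1.05 0.15 0 0 0 0;1.4 0.2 0 0 0 0;1.75 0.25 0 0 0 0;2.1 0.3 0 0 0 0;2.45 0.35 0 0 0 0;2.8 0.4 0 0 0 0;3.1 0.45 0 0 0 0;3.4 0.5 0 0 0 0")

```text
time: 16.67
tool_pos: [577.1, -84.4, 38.3]
tcp_rot: [-89.9, -22.0, 8.4]
ft_force: [-4.3, -0.3, 2.1]
finger_gap: 0.4
```

>>> move_arm(motion="0.3 0.05 0 0 0 0;0.6 0.1 0 0 0 0;0.9 0.13 0 0 0 0;1.2 0.18 0 0 0 0;1.5 0.22 0 0 0 0;1.8 0.27 0 0 0 0")

```text
time: 17.17
tool_pos: [595.1, -81.9, 38.4]
tcp_rot: [-89.9, -22.0, 8.4]
ft_force: [-4.5, -1.4, 0.3]
finger_gap: 0.2
```

```bash
python3 - <<'E'
from geo import *
a,p,R=state();print(p,a['tcp_rot'],a['ft_force'],a['joint_pos'])
u=np.array([np.cos(np.radians(PH)),np.sin(np.radians(PH))]);print('carrier along',(p[:2]-O)@u+47,'lat',(p[:2]-O)@[u[1],-u[0]])
E
```

```text
[595.10647699 -81.8506303   38.37488138] [-89.92248578 -21.97956701   8.35438821] [-4.52362341 -1.42319506  0.26450418] [ -18.75769394    0.97713569  116.5618801    14.41060989   43.64729639
 -125.93602623]
carrier along 71.25450280426769 lat 104.81825688465624
```

>>> move_arm(motion="0.2 0.03 0 0 0 0;0.4 0.06 0 0 0 0;0.6 0.09 0 0 0 0;0.8 0.12 0 0 0 0;0.8 0.12 0 0 0 0")

```text
time: 17.58
tool_pos: [602.6, -80.7, 38.2]
tcp_rot: [-89.9, -21.9, 8.4]
ft_force: [-6.3, -2.6, 1.5]
finger_gap: -0.1
```

>>> move_arm(motion="0.1 0.02 0 0 0 0;0.2 0.03 0 0 0 0;0.3 0.05 0 0 0 0;0.4 0.06 0 0 0 0;0.4 0.06 0 0 0 0")

```text
time: 18.0
tool_pos: [606.3, -80.2, 38.1]
tcp_rot: [-89.9, -21.9, 8.4]
ft_force: [-8.8, -2.0, 2.8]
finger_gap: -0.2
```

>>> move_arm(motion="0.1 0.02 0 0 0 0;0.2 0.03 0 0 0 0;0.3 0.05 0 0 0 0;0.3 0.05 0 0 0 0")

```text
time: 18.33
tool_pos: [609.2, -79.7, 38.0]
tcp_rot: [-89.9, -21.9, 8.4]
ft_force: [-8.8, -2.3, 3.2]
finger_gap: -0.1
```

>>> move_arm(motion="0.1 0.01 0 0 0 0;0.2 0.03 0 0 0 0;0.2 0.03 0 0 0 0")

```text
time: 18.58
tool_pos: [611.0, -79.4, 37.9]
tcp_rot: [-89.9, -21.9, 8.4]
ft_force: [-10.4, -2.2, 3.9]
finger_gap: 0.0
```

>>> move_arm(motion="0.1 0.01 0 0 0 0;0.1 0.01 0 0 0 0;0.1 0.01 0 0 0 0")

```text
time: 18.83
tool_pos: [611.9, -79.3, 37.8]
tcp_rot: [-89.9, -21.9, 8.3]
ft_force: [-11.0, -2.1, 4.4]
finger_gap: -0.1
```

```bash
python3 - <<'E'
from geo import *
a,p,R=state();print(p,a['ft_force'])
s=snap('scene');S=snap('side');A=[]
for x in (s,S):
    q=w2px(x,[np.r_[path(250)[0],50]])[0].astype(int)
    A.append(cv2.resize(x['image'][q[1]-40:q[1]+30,max(q[0]-35,0):max(q[0]-35,0)+70],(400,400),interpolation=cv2.INTER_CUBIC))
cv2.imwrite('pics/p8.png',np.hstack(A))
E
```

```text
[611.93567634 -79.2601957   37.82638944] [-10.96703307  -2.09955201   4.41719987]
```

View pics/p8.png

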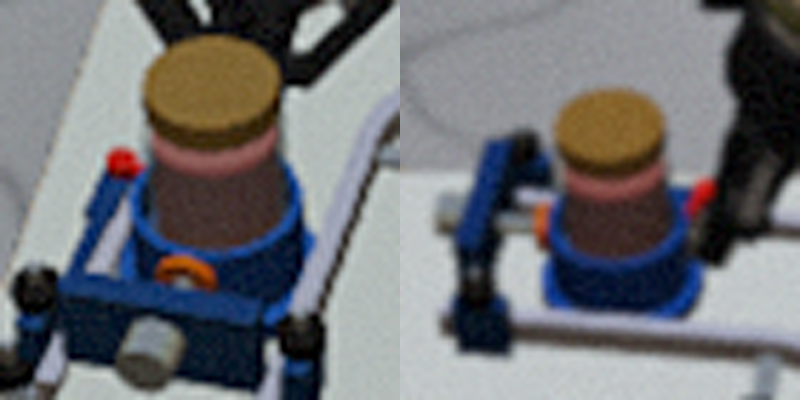

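Carrier presses the orange disc, keeper arm now shows behind the cup; no dead stop felt yet. Pressing on in 1 mm steps.

>>> move_arm(motion="0.1 0.01 0 0 0 0;0.1 0.01 0 0 0 0;0.1 0.01 0 0 0 0")

```text
time: 19.18
tool_pos: [612.8, -79.1, 37.8]
tcp_rot: [-89.9, -21.9, 8.4]
ft_force: [-10.0, -2.3, 3.5]
finger_gap: 0.0
```

>>> move_arm(motion="0.1 0.01 0 0 0 0;0.1 0.01 0 0 0 0;0.1 0.01 0 0 0 0")

```text
time: 19.43
tool_pos: [613.3, -79.0, 37.5]
tcp_rot: [-89.9, -21.8, 8.4]
ft_force: [-14.6, -3.1, 5.4]
finger_gap: -0.1
```

Dead stop: force jumped to 15 N and motion stalled. Backing off slowly.

>>> move_arm(motion="0 0 0 0 0 0;-0.1 -0.01 0 0 0 0;-0.3 -0.04 0 0 0 0;-0.5 -0.07 0 0 0 0;-0.7 -0.1 0 0 0 0;-1 -0.15 0 0 0 0;-1.4 -0.2 0 0 0 0;-2 -0.3 0 0 0 0;-2.5 -0.36 0 0 0 0;-2.5 -0.36 0 0 0 0")

```text
time: 20.27
tool_pos: [589.0, -82.6, 38.4]
tcp_rot: [-89.9, -22.0, 8.3]
ft_force: [0.5, -0.3, 0.1]
finger_gap: 0.2
```

>>> move_arm(motion="-1 -0.15 1 0 0 0;-2 -0.3 3 0 0 0;-3 -0.45 6 0 0 0;-4 -0.6 9 0 0 0;-5 -0.7 12 0 0 0;-6 -0.9 15 0 0 0;-7 -1 17 0 0 0;-7 -1 17 0 0 0")

```text
time: 20.93
tool_pos: [521.6, -93.8, 215.2]
tcp_rot: [-90.2, -22.5, 8.4]
ft_force: [0.7, -0.4, 1.3]
finger_gap: 0.1
```

```bash
python3 - <<'E'
from geo import *
a,p,R=state();print(p,a['ft_force'],a['joint_pos'])
s=snap('scene');S=snap('side');W=snap('wrist');A=[]
for x,h in ((s,30),(S,30)):
    q=w2px(x,[np.r_[path(240)[0],50]])[0].astype(int)
    A.append(cv2.resize(x['image'][q[1]-h-5:q[1]+h-5,max(q[0]-h,0):max(q[0]-h,0)+2*h],(400,400),interpolation=cv2.INTER_CUBIC))
w=cv2.resize(W['image'],(800,600))
cv2.imwrite('pics/p9.png',np.hstack(A));cv2.imwrite('pics/w9.png',w)
E
```

```text
[521.58126541 -93.79561763 215.22300365] [ 0.7140477  -0.37894167  1.3030142 ] [ -23.75175351  -24.11164563  118.38236106   12.57588931   66.84186271
 -125.18075306]
```

View pics/p9.png

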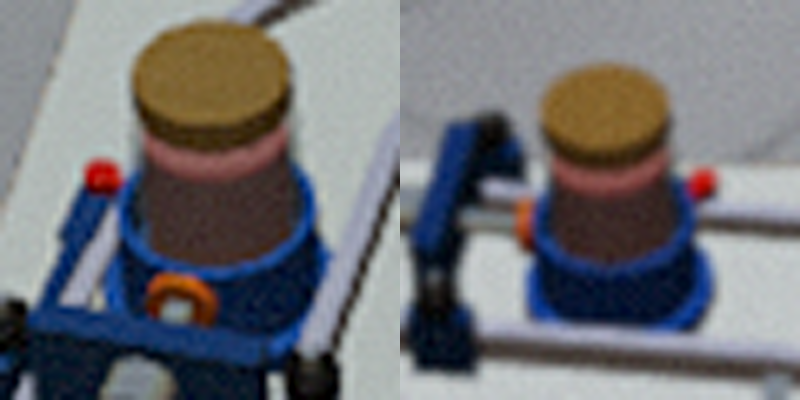

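The picture budget is used up, so I check the keeper numerically: red-pixel outlines now against where they were when shut at the start, and the cup position from the cap.

```bash
python3 - <<'E'
from geo import *
import pickle
S=pickle.load(open('s0.pkl','rb'));w3=pickle.load(open('w3.pkl','rb'))
W=snap('wrist');N={n:snap(n) for n in('scene','side')}
pickle.dump((W,N),open('end.pkl','wb'))
def red(s):
    im=s['image'].astype(int);return (im[:,:,2]>110)&(im[:,:,1]<70)&(im[:,:,0]<70)
def show(s,t):
    m=red(s);q=w2px(s,[[630,-118,35]])[0].astype(int)
    y,x=np.where(m[q[1]-25:q[1]+25,q[0]-30:q[0]+30]);x+=q[0]-30;y+=q[1]-25
    print(t,len(x))
    if len(x):
        print(px2w(s,np.c_[x,y],36)[:,:2].min(0).round(1),px2w(s,np.c_[x,y],36)[:,:2].max(0).round(1))
        for r_ in range(y.min(),y.max()+1): print(''.join('#' if m[r_,c] else '.' for c in range(x.min(),x.max()+1)))
show(w3,'w3 before');show(W,'wrist now')
for n in N: show(S[n],n+' before');show(N[n],n+' now')
im=N['scene']['image'].astype(int)
for n,s in list(N.items())+[('wrist',W)]:
    im=s['image'].astype(int);m=((im[:,:,2]>im[:,:,0]+50)&(im[:,:,1]>im[:,:,0]+22)).astype(np.uint8)
    q=w2px(s,[np.r_[path(BE+84)[0],128]])[0];mm=np.zeros_like(m);cv2.circle(mm,tuple(int(v) for v in q),32,1,-1)
    k,l,st,c=cv2.connectedComponentsWithStats(m*mm)
    if k>1:
        i=1+np.argmax(st[1:,4]);print(n,q,st[i],c[i])
# plunger disc-ish: along-leg position of the cap top from wrist
E
```

```text
w3 before 116
[ 620.7 -139.5] [ 635.3 -105.6]
.............##.
............###.
...........#####
...........#####
..........#####.
.........#####..
.........####...
........#####...
.......#####....
.......#####....
......#####.....
.....#####......
...######.......
.#########......
#########.......
##########......
##########......
.########.......
..######........
...####.........
wrist now 134
[ 621.3 -137.6] [ 636.2 -104.6]
....##.....................
.#######...................
#########..................
##########.................
############...............
################...........
###################........
.######################....
..#######.....############.
..................#########
.....................######
.......................###.
scene before 35
[ 619.8 -138.4] [666.8 -66.1]
.##.................
####................
#####...............
######..............
.....####...........
.......###..........
.........##.........
....................
....................
....................
....................
....................
....................
.............
[... 1143 characters left out ...]
................##...
....................###....
...........................
.#.........................
##.........................
#..........................
side now 27
[ 624.5 -138.9] [699.3 -77.6]
........#.......##...........
..................##.......#.
.......###......##........###
.........######...........###
..........................#..
.............................
.............................
.............................
.............................
##...........................
#............................
scene [223.51882325 215.16166553] [214 207  23  16 292] [225.20547945 214.84931507]
side [238.07280343 162.06500568] [230 157  19  13 196] [239.18367347 163.13265306]
```

The keeper outline from the wrist camera matches its shut position within 1 mm in x and 2 mm in y. The disc edge has moved about 7 mm, which is inside the 5–10 mm home range. Handing in.

```bash
python3 -c "
from bench import r,readout
print(readout.sense()['time'],readout.sense()['ft_force']);print(r.hand_in())"
```

```text
21.2333 [-0.0693772   0.10388472 -0.15710656]
the job is handed in; nothing more can be done
None
```

I stood the jar in the blue carrier and pushed it round the bend into the nest. I pressed until the dead stop, then let go, withdrew and handed in at 21.2 s. No verdict came back.

**Forces:** the push was about 2–5 N along the channel and round the bend, rising to about 15 N at the dead stop. The wrist sensor reads only my push. I had no direct reading of the carrier's force on the slide, so I can't confirm the 55 N limit from data.

**Last checks:**
- **Jar:** upright in the cup in both views.
- **Keeper:** in the wrist image its outline is back where it was when shut at the start, within 1 mm in x and 2 mm in y.
- **Plunger:** the disc sits about 7 mm further in than at the start, inside the 5–10 mm home range. This is a coarse estimate from few pixels.
- **Robot:** clear of everything, with about 0 N at the wrist.

**Not as clean as planned:**
- **Joint limit:** joint 3 read 143.12°, right at its limit, partway round the bend, so I cut the tool tilt from 30° to 22°.
- **Final wrist picture:** the 12-picture limit stopped me viewing it, so the keeper and plunger checks are numerical only.
- **Side and scene keeper outlines:** the cup now hides part of the keeper there, so they neither confirmed nor contradicted the wrist result.

I did not measure the bystanders afterwards. The arm's path did not go near them.

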